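# Seat the pierced heat plate on its pins and bolt it

## Robot

A 7-joint arm with a two-finger parallel gripper is mounted at the origin on the work surface. World frame = base frame: x ahead of the robot, y to its left, z up, the work surface at z = 0. Lengths are in mm, angles in rad, forces in N, time in s.
With the tool pointing down it reaches from about 400 to 900 mm from the base axis. Payload 5.6 kg.
Tool frame: the origin (TCP) lies midway between the tips of the shut fingers; the grasp point (between the pads) lies 19 mm behind it; x points along the fingers, y is the direction in which the jaws open and shut, and the axes are right-handed (so a half turn about x gives the same grasp; the last joint's range is limited). The gripper opens to 92 mm and grips with 3 to 60 N. Pads are 20 mm wide; open, the fingers measure 128 mm over their backs; the gripper's body (75 mm by 189 mm) begins 69 mm behind the grasp point.
Start: joints at [-1.359, 0.468, -0.012, 1.603, 0.006, 1.071, -0.056], TCP at [163.875, 629.01, 214.592] pointing down, gripper open.
Joint ranges: [-2.53, 2.53], [-0.31, 2.02], [-1.57, 1.55], [0.28, 2.44], [-1.29, 4.43], [0.15, 1.84], [-2.92, 2.92]. Speed limits (rad/s): [2.57, 2.57, 3.14, 3.14, 3.14, 3.14, 3.14].

## Interface

Orientations are given as a rotation vector (axis times angle).
In Python, from cell import robot, grip, kin, viewer gives the robot as it stands. Calls block until the motion is done:
- robot.movep(position, orientation): joint-space move of the TCP to a pose.
- robot.servo_line(position, feed=150, rotation=None): straight line of the TCP; rotation=None keeps the orientation; feed is the mean speed in mm/s.
- robot.goto_joints(angles): joint-space move.
- grip(opening, newtons=None): opening from 0.0 (shut) to 1.0 (fully open); newtons is the grip in N (None keeps the last); returns when the fingers have stopped.
- robot.hold(seconds).
- kin.ik(position, orientation): joint angles nearest the present ones, or None.
- robot.observe(): the state.
- viewer.read_camera(name): name is "scene" or "top" or "wrist"; returns the picture (400x640x3 uint8, red, green, blue); there is no depth.
- viewer.camera_info(name): a dict with "camera_matrix" (3x3 intrinsics, pixels), "k1" (the pictures are not rectified: a ray, as slopes to the right and down, at radius r is drawn at 1 + k1 r^2 times it, then the intrinsics apply), "R" (3x3) and "t" (3): a world point X has camera coordinates R X + t. Camera axes: x right, y down, z forward; pixel columns grow to the right and rows downward; lengths in mm; the calibration is good to about 2 mm. A picture is of the moment at which its call begins: read the wrist's pose just before it. camera_info takes no time and is no camera call; for the wrist camera it gives the pose at the moment of the call.
A pose or a line that the arm cannot do raises robot.IKError and nothing moves.
- robot.job_done(): hands the job in, once; it reports no verdict.
Trained networks look in the newest picture that a camera, given by its name, has taken for a name from the list of things; names that differ only in an ending like _2 or _b are one class to them, and where a whole thing is asked for, a point or a joint stands for the part that bears it (a point fixed in the world has none). Each returns a list of dicts, best first, with "confidence" (0 to 1); they miss things now and then, are a little off and sometimes report something else, mostly with a low value. They report only what shows in the picture. A call takes as long as a camera call. They do not tell look-alikes from the thing itself.
- viewer.silhouettes(name, camera): "mask" (400x640 bool, what is visible of it).
- viewer.pinpoint(name, camera): "at" ([x, y, z] in mm, in the coordinates of the camera as it stood for that picture, good to about 4 mm: a listed point, or the origin of a listed thing).
The state is a dict: "t": time; "joints": joint angles; "joint_velocities": joint speeds; "joint_torque": joint torques, N m; "tcp_pos": TCP position; "tcp_rot": TCP orientation; "contact_force": force on the tool from outside, world axes, zero at the start; "wrist_torque": the same for the moment, N m; "grip_width": opening from 0.0 (shut) to 1.0 (fully open).
Only numpy, scipy, OpenCV 4.12 (cv2) and the standard library are available. Lean on these libraries where they do the work, as an engineer would, in place of code of your own. Each camera call takes 0.05 s, during which the arm holds its last target.

## Task

Fetch the bronze heat plate by its wooden fin, lay it on the lacquered stand and slide it lightly about until its four holes drop over the stand's four pins and it lies flat and fully down on the stand. Then slide the stand's brass bolt fully home over the plate's edge. Work gently: plate and stand must never press on each other with more than 40 N, and the other things on the shelf are to be left where they are.

Things in the scene. Friction and masses are not known exactly. Their poses are not given: they have to be found in the camera images.
- plate_grip (a point): Loose bronze plate, 100 (its x) x 110 (y) x 5 mm, 0.25-0.37 kg, with a teak fin on its middle: 36 mm long (x), 10 thick (y), top 46 mm above the plate's underside. This point: in the fin on the centre line, 30 mm above the underside; axes are the plate's, z up. Four round through holes, 10.5 mm wide, at x +-36, y +-40 mm. A half turn makes no difference. Starts flat on the table, left or right.
- stand: Fixed black-lacquered stand, 150 mm (x) by 215 mm (y: -85 to +130), flat top 20 mm above the table. Origin under the seat centre at table height, z up. The plate seats with its x along the stand's x (either way round), underside on the top; the pins then stand 1 mm proud of it. Brass bolt at the +y end.
- seat (a point): Seat centre on the stand's top; stand's axes. Four brass pins, 8 mm wide, 6 mm tall, flat-topped, stand in dark wells; the wells' centres are at x +-36, y +-40 mm from here. The pins share one frame set on a hand-turned eccentric: all four stand together 5 mm off their wells' centres, in one common but unknown direction (the pattern itself is not turned). They do not move in use.
- bolt (a joint): Brass slide bolt. 0 = drawn back (starts at 0 to 0.003), 0.028 m = fully home at its stop; grows as it moves to the stand's -y. Needs 2 to 3 N, stays where left. Tongue 20 mm wide (x), 8 to 12 mm above the stand's top; ends at y +70 mm from the seat centre drawn back, +42 mm home: passes over a seated plate, runs against one still up on the pins.
- bolt_knob (a point): In the bolt's upright round knob, 14 mm wide, on its axis; the knob spans 12 to 48 mm above the stand's top, this point is 36 mm above it, at x 0, y +106 mm from the seat centre when drawn back. Low guide rails at x +-14.5 mm reach 14 mm above the stand's top. Stand's axes.
- bell: Bystander: brass hand bell with wooden handle, 70 mm across, 122 mm high, origin under its centre.
- burner_a: Bystander: celadon cone burner, 48 mm across, 46 mm high, near the robot, origin under its centre.
- burner_b: Bystander: a like celadon cone burner, far from the robot, origin under its centre.
- incense_box: Bystander: red sandalwood box, 79 x 194 x 46 mm, origin under its centre.
- pagoda: Bystander: small gilt-bronze three-tiered pagoda, 66 mm square foot, 115 mm high, origin under its centre.
Not all that is in view belongs to the job. What is meant by the part that bears plate_grip is not white, and is the larger of those in its own colour.

How it is judged:
By the outcome, as a careful person would: the job done as asked, in the order asked, and still so for the second after the job is handed in, with the robot touching nothing.
It also fails if it takes over 64 s, if anything falls off the work surface, if the arm or the gripper's body presses on something with over 40 N, if the wrist force passes 120 N, or if a joint passes its speed limit or range.

## Working session

There is one attempt and no reset: what is moved stays moved. The work goes in short steps, each a Python script; the robot and the scene stay as the last script left them, time stands still between calls to the robot, and variables do not carry over. Pictures are saved under pics/ and viewed, and the job is handed in when it is done.

```bash
ls; mkdir -p pics
python3 - <<'E'
from cell import robot, grip, kin, viewer
import cv2
for n in ("scene","top","wrist"):
    im=viewer.read_camera(n); cv2.imwrite(f"pics/{n}0.png",im[:,:,::-1])
    print(n,viewer.camera_info(n))
print(robot.observe())
E
```

```text
pics
scene {'camera_matrix': array([[452.50834817,   0.        , 319.22948823],
       [  0.        , 452.50834817, 199.46593418],
       [  0.        ,   0.        ,   1.        ]]), 'k1': -0.053418280491793944, 'R': array([[-0.85995167,  0.5103161 ,  0.00778436],
       [ 0.2579601 ,  0.44775718, -0.85613673],
       [-0.44038586, -0.73422816, -0.51669073]]), 't': array([ 427.67516277,  -77.03540221, 1549.60777706])}
top {'camera_matrix': array([[430.9099012 ,   0.        , 319.41291362],
       [  0.        , 430.9099012 , 197.30961149],
       [  0.        ,   0.        ,   1.        ]]), 'k1': 0.0014613557842061227, 'R': array([[ 0.02339043, -0.99951169,  0.02071897],
       [-0.99776057, -0.02463846, -0.06218359],
       [ 0.06266371, -0.01921807, -0.99784965]]), 't': array([-1.90612361e-01,  5.11416207e+02,  1.14809079e+03])}
wrist {'camera_matrix': array([[292.73516031,   0.        , 322.13727057],
       [  0.        , 292.73516031, 197.61957416],
       [  0.        ,   0.        ,   1.        ]]), 'k1': 0.01366306778368699, 'R': array([[ 2.50710179e-01,  9.68061925e-01, -7
[... 181 characters left out ...]
390.5396364 ])}
{'t': 0.15, 'joints': array([-1.35893847,  0.46816724, -0.0115921 ,  1.60340357,  0.00596676,
        1.07135717, -0.05630307]), 'joint_velocities': array([-0.00046167, -0.00212279,  0.00029617, -0.00504363,  0.00051867,
       -0.00085905, -0.00038496]), 'joint_torque': array([ 6.67978966e-04, -5.20945966e+01, -1.22768592e-02, -2.43979579e+01,
       -5.66311239e-02,  1.52233330e-02,  9.53542371e-05]), 'tcp_pos': array([163.81939299, 628.5717712 , 213.86762066]), 'tcp_rot': array([ 0.19912145,  1.56160345, -0.20116447]), 'contact_force': array([0.45417131, 0.06164014, 0.95170849]), 'wrist_torque': array([0.02784417, 0.00813286, 0.0249793 ]), 'grip_width': 0.9970663797517098}
```

View pics/top0.png

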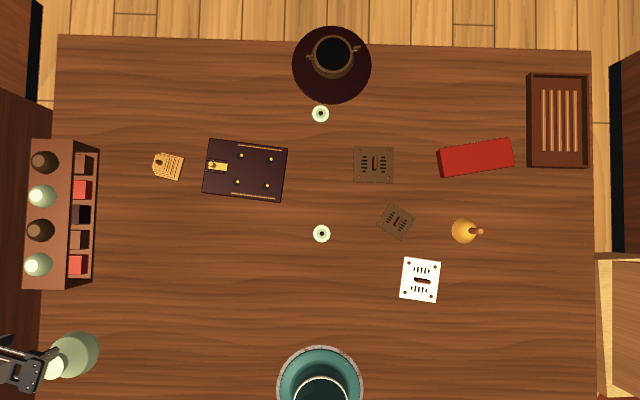

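View pics/scene0.png

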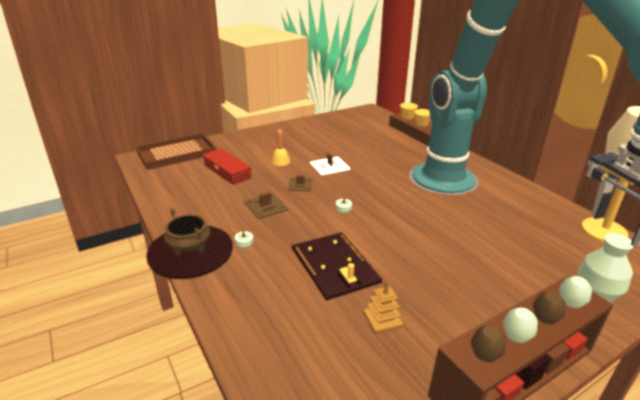

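View pics/wrist0.png

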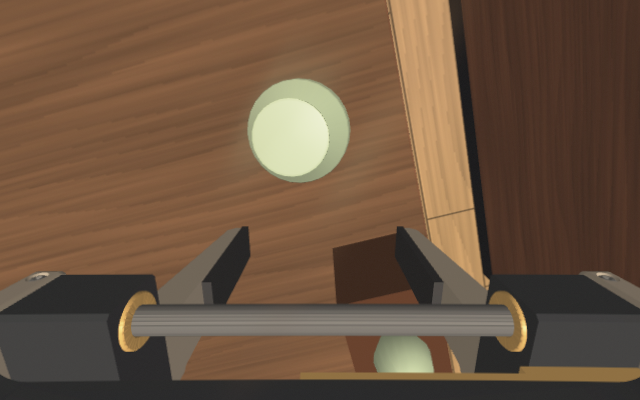

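Candidates for the plate in the top view are the large bronze plate (373,165), a small bronze plate (396,220) and a white plate (420,280). By the description (not white, the larger of its colour) I choose (373,165). I'll check it in a close crop.

```bash
cat > h.py <<'E'
from cell import robot, grip, kin, viewer
import numpy as np, cv2
from scipy.spatial.transform import Rotation as Rot
def unproj(info,uv,z):
    K=info["camera_matrix"];d=np.array([info["k1"],0,0,0,0.])
    p=cv2.undistortPoints(np.array(uv,float).reshape(-1,1,2),K,d).reshape(-1,2)
    R=info["R"];C=-R.T@info["t"]
    r=np.c_[p,np.ones(len(p))]@R
    return C+r*((z-C[2])/r[:,2])[:,None]
def proj(info,X):
    return cv2.projectPoints(np.array(X,float).reshape(-1,1,3),cv2.Rodrigues(info["R"])[0],info["t"],info["camera_matrix"],np.array([info["k1"],0,0,0,0.]))[0].reshape(-1,2)
def cam2w(info,a): return info["R"].T@(np.array(a)-info["t"])
# tool down with jaw axis (tool y) at angle a in world xy: tool x=-z, y=(cos,sin,0), z = x cross y
def down(a):
    x=np.array([0,0,-1.]);y=np.array([np.cos(a),np.sin(a),0]);z=np.cross(x,y)
    return Rot.from_matrix(np.c_[x,y,z]).as_rotvec()
E
python3 - <<'E'
from h import *
im=cv2.imread("pics/top0.png")
cv2.imwrite("pics/crop.png",np.hstack([cv2.resize(im[120:220,195:295],None,fx=4,fy=4,interpolation=cv2.INTER_CUBIC),cv2.resize(im[135:235,335:435],None,fx=4,fy=4,interpolation=cv2.INTER_CUBIC)]))
i=viewer.camera_info("top")
viewer.read_camera("top")
for n in ("plate_grip","stand","bolt_knob","burner_a","pagoda","bell","incense_box"):
    for d in viewer.pinpoint(n,"top"): print(n,d["confidence"],cam2w(i,d["at"]).round(1),proj(i,cam2w(i,d["at"])).round())
for n in ("plate_grip","stand"):
    for d in viewer.silhouettes(n,"top"):
        c=cv2.findContours(d["mask"].astype(np.uint8),0,1)[0]; c=max(c,key=cv2.contourArea)
        r=cv2.minAreaRect(c);b=cv2.boxPoints(r);z=5 if n!="stand" else 20
        W=unproj(i,b,z);print(n,d["confidence"],r[0],W[:,:2].round(1).tolist(),W.mean(0).round(1),np.linalg.norm(W[0]-W[1]),np.linalg.norm(W[1]-W[2]))
Ro=Rot.from_rotvec(robot.observe()["tcp_rot"]).as_matrix();print(Ro)
w=viewer.camera_info("wrist");C=-w["R"].T@w["t"]
print("cam in tool",Ro.T@(C-robot.observe()["tcp_pos"]),Ro.T@w["R"].T)
E
```

```text
plate_grip 0.83 [ 609.  -135.6   26.4] [[375. 162.]]
plate_grip 0.77 [ 296.8 -264.9   30.4] [[422. 280.]]
plate_grip 0.55 [ 450.9 -198.5   21.6] [[397. 222.]]
stand 0.57 [576.7 193.    0.6] [[254. 172.]]
bolt_knob 0.71 [590.1 297.4  49.2] [[212. 164.]]
burner_a 0.66 [4.171e+02 2.000e+00 1.000e-01] [[322. 232.]]
burner_a 0.49 [742.6  17.7  -2.2] [[319. 115.]]
pagoda 0.72 [586.5 422.6  -3. ] [[170. 167.]]
pagoda 0.71 [578.9 196.4  18.4] [[252. 171.]]
bell 0.71 [ 434.3 -384.2   -0.8] [[463. 229.]]
incense_box 0.74 [ 628.4 -403.5   -5. ] [[469. 159.]]
plate_grip 0.85 (373.0, 164.0) [[655.7, -77.2], [658.7, -187.6], [559.0, -188.9], [556.2, -79.0]] [ 607.4 -133.2    5. ] 110.470942488383 99.66269412188826
plate_grip 0.84 (396.076904296875, 220.88462829589844) [[443.5, -141.6], [508.1, -183.2], [461.9, -255.9], [397.6, -214.1]] [ 452.8 -198.7    5. ] 76.86204730871793 86.14738102163606
plate_grip 0.75 (419.5865783691406, 279.8338623046875) [[246.5, -205.3], [357.5, -222.0], [343.6, -324.1], [232.6, -306.8]] [ 295.1 -264.5    5. ] 112.31386053490674 103.0239648777703
plate_grip 0.56 (244.8697967529297, 169.6985321044922) [[518.6, 334.3], [673.0, 318.4], [646.9, 98.4], [492.3, 116.2]] [582.7 216.8   5. ] 155.2037487346552 221.50686964007653
stand 0.84 (244.43603515625, 170.060546875) [[517.8, 329.1], [666.0, 314.8], [641.9, 101.2], [493.6, 117.3]] [579.8 215.6  20. ] 148.83945561060992 214.95042873475774
[[ 3.84352024e-05  2.52112571e-01  9.67697913e-01]
 [ 4.68586713e-05  9.67697912e-01 -2.52112572e-01]
 [-9.99999998e-01  5.50350362e-05  2.53800051e-05]]
cam in tool [-170.34849598    0.76528056  -75.63660756] [[-6.22665503e-04 -2.70348729e-01  9.62762264e-01]
 [ 9.99998765e-01  1.22120473e-03  9.89668909e-04]
 [-1.44328556e-03  9.62761691e-01  2.70347635e-01]]
```

View pics/crop.png

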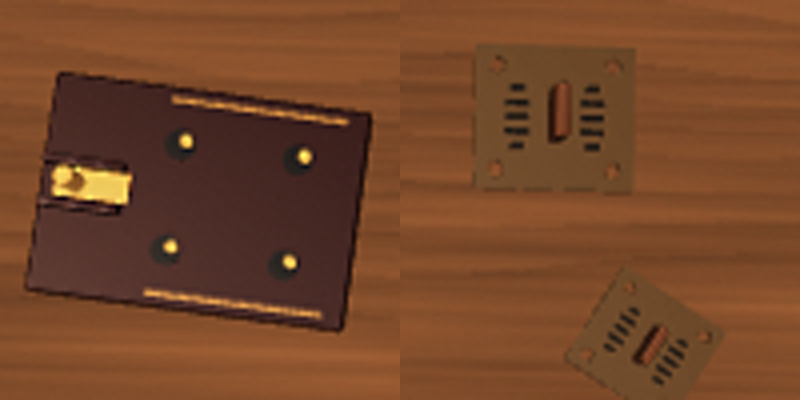

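The crop confirms it: the large bronze plate measures about 110x100 mm and its fin runs along world x. The stand's pins are at crop (186,141), (304,156), (171,247) and (290,262), visibly off their wells' centres. Next I'll look at the stand with the wrist camera.

Run:
```python
from h import *
a=np.pi/2-0.108
print(kin.ik([577,193,105],down(a)), kin.ik([607,-133,60],down(np.pi/2+.02)))
robot.movep([577,193,220],down(a))
robot.servo_line([577,193,105],feed=200)
robot.hold(0.2)
i=viewer.camera_info("wrist");im=viewer.read_camera("wrist")
np.savez("stand.npz",**i,im=im);cv2.imwrite("pics/w1.png",im[:,:,::-1])
o=robot.observe();print(o["t"],o["tcp_pos"],o["contact_force"])
```

```text
[-0.55551865  0.52978248  0.23506349  1.80613424 -0.16103776  0.82424728
  1.2209428 ] [-0.13264686  0.6315434   0.39984041  1.80133878 -0.33438166  0.77579337
  2.02997774]
3.775 [577.74389382 193.3323828  106.30181589] [-0.27071769  0.17740341  0.54451522]
```

View pics/w1.png

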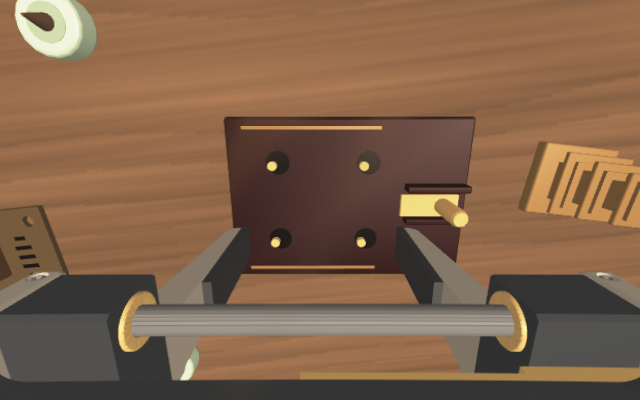

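The wrist view shows the stand with its pins at (272,166), (364,166), (276,242) and (361,242). They sit off their wells toward image left-down, and the knob is at right (455,212). I'll measure them.

```bash
cat > meas.py <<'E'
from h import *
def pins(im,i,tops):
    # bright yellow blobs near predicted pixels ; top face fit
    out=[]
    for u in proj(i,tops):
        x,y=int(u[0]),int(u[1]);p=im[y-14:y+14,x-14:x+14].astype(int)
        # brass top face
        out.append(p)
    return out
E
python3 - <<'E'
from h import *
d=dict(np.load("stand.npz"));im=d["im"];i=d
c=im[135:265,225:405]
cv2.imwrite("pics/z1.png",cv2.resize(c,(720,520),interpolation=cv2.INTER_CUBIC)[:,:,::-1])
g=im.astype(int)
for (x,y) in [(272,166),(364,166),(276,242),(361,242)]:
    p=g[y-12:y+13,x-12:x+13]; 
    br=(p[:,:,0]>150)
    w=np.clip(p[:,:,0]-110,0,None)*(p[:,:,0]>120);ys,xs=np.mgrid[y-12:y+13,x-12:x+13]
    c=(w*xs).sum()/w.sum(),(w*ys).sum()/w.sum()
    dk=p.sum(2); print(c,br.sum(),unproj(i,[c],26).round(2))
    print(p[8:19:1,4:22,0])
E
```

```text
(np.float64(271.4858855585831), np.float64(165.70790190735696)) 77 [[540.06 154.56  26.  ]]
[[ 77  69  52  49 108 208 240 239 236 225 203 154  90  45  44  43  43  41]
 [ 76  69  52 106 210 241 242 241 241 240 235 210 150  43  42  44  44  41]
 [ 74  70  74 193 242 242 241 241 241 241 242 234 179  90  43  42  43  41]
 [ 74  69  74 197 242 242 241 241 241 242 243 238 196  92  41  42  41  42]
 [ 74  73 109 211 242 242 241 241 242 243 243 241 210  67  40  41  41  41]
 [ 73  73  90 198 241 242 241 242 242 243 244 239 189  60  40  41  39  40]
 [ 73  73  75 178 238 241 241 242 243 243 244 229 118  44  40  39  38  41]
 [ 73  74  73  89 158 227 242 243 243 243 231 143  53  40  39  40  39  39]
 [ 73  73  73  72  79 126 185 226 226 175 141  59  40  40  40  40  40  40]
 [ 72  72  73  73  72  72  77  93  92  68  58  39  40  39  37  40  38  39]
 [ 71  73  73  72  71  71  66  56  44  39  40  40  39  39  38  38  38  38]]
(np.float64(363.80700955848886), np.float64(165.70801092398725)) 75 [[548.55 233.77  26.  ]]
[[ 86  66  69  87 131 179 222 237 235 231 208 134  72  73  74  72  72  73]
 [ 85  65  77 
[... 1870 characters left out ...]
 34  33  34  35  34  34]
 [ 72  62  48 113 186 229 242 242 242 241 239 211  90  35  34  35  35  35]
 [ 72  62  37 122 220 243 243 243 242 242 242 231 129  35  35  34  34  32]
 [ 72  66  47 104 214 243 243 242 242 242 243 243 223  35  34  33  34  34]
 [ 72  70  60  93 204 243 242 242 242 243 243 240 197  33  32  34  34  33]
 [ 71  71  65  70 187 243 242 243 243 243 244 240 184  30  33  33  32  32]
 [ 71  70  70  66 121 217 242 243 243 244 241 200  86  33  33  32  33  31]
 [ 70  70  72  70  74 110 179 231 236 213 164  86  34  32  33  33  32  31]
 [ 69  69  70  69  68  69  85 111 115  92  66  34  33  32  33  34  39  54]
 [ 69  69  68  69  68  69  67  66  61  54  48  48  48  47  54  64  65  66]]
```

View pics/z1.png

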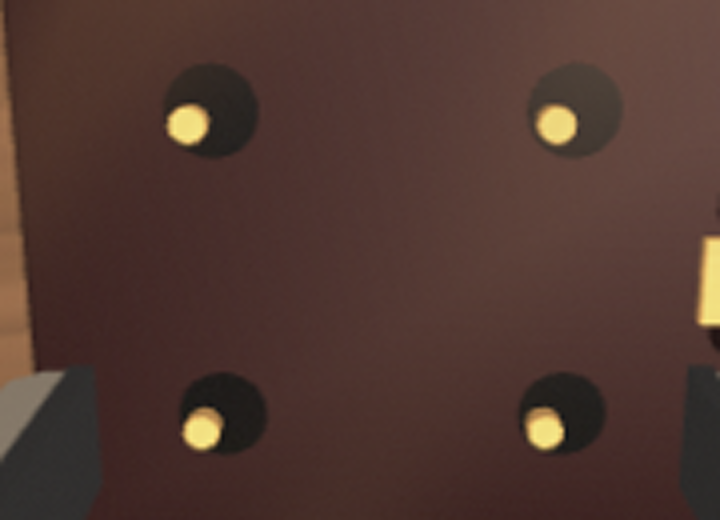

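Run:
```python
from h import *
d=dict(np.load("stand.npz"))
w=np.array([(211,110),(575,110),(224,413),(562,413)])/4+[225-.375,135-.375]
W=unproj(d,w,20);print(W.round(1),W.mean(0))
a=np.pi/2+0.02
robot.servo_line([577,193,200],feed=300)
robot.movep([607,-133,180],down(a))
robot.servo_line([607,-133,105],feed=200)
robot.hold(0.2)
i=viewer.camera_info("wrist");im=viewer.read_camera("wrist")
np.savez("plate.npz",**i,im=im);cv2.imwrite("pics/w2.png",im[:,:,::-1])
o=robot.observe();print(o["t"],o["tcp_pos"],o["contact_force"])
```

```text
[[538.4 159.1  20. ]
 [546.9 238.7  20. ]
 [610.1 151.5  20. ]
 [618.7 231.1  20. ]] [578.51058649 195.09572834  20.        ]
6.2583 [ 607.94746239 -133.04637761  106.47071741] [-0.25863799 -0.08550565 -0.50323512]
```

View pics/w2.png

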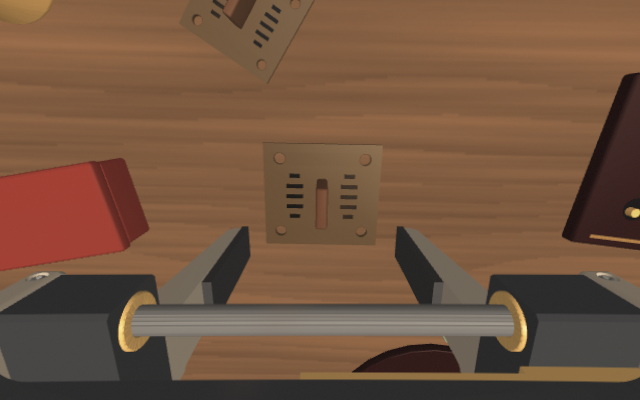

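The view shows the plate between the fingers, with holes at (279,158), (365,159), (281,230) and (361,232) and the fin at (322,205). The pins sit (1.5,-4.75) mm off the wells, |5.0|, which is consistent. Next I measure the holes and grasp.

```bash
cat > holes.py <<'E'
from h import *
def pose(i,quv,z):
    """fit plate pose (x,y,yaw) to 4 hole pixels in order (-x,-y),(-x,+y),(+x,-y),(+x,+y)"""
    W=unproj(i,quv,z)[:,:2]
    P=np.array([[-36,-40],[-36,40],[36,-40],[36,40.]])
    c=W.mean(0);H=P.T@(W-c);yaw=np.arctan2(H[0,1]-H[1,0],H[0,0]+H[1,1])
    R=np.array([[np.cos(yaw),-np.sin(yaw)],[np.sin(yaw),np.cos(yaw)]])
    return c,yaw,(W-c-P@R.T).round(2)
E
python3 - <<'E'
from holes import *
d=dict(np.load("plate.npz"));im=d["im"]
cv2.imwrite("pics/z2.png",cv2.resize(im[130:255,250:395],(725,625)[:2],interpolation=cv2.INTER_CUBIC)[:600,:,::-1])
print(pose(d,[(279,158),(365,159),(281,230),(361,232)],5))
E
```

```text
(array([ 607.83458301, -132.81117106]), np.float64(0.004996089870667189), array([[-0.  , -0.08],
       [-0.41, -0.15],
       [-0.2 ,  0.22],
       [ 0.61,  0.01]]))
```

View pics/z2.png

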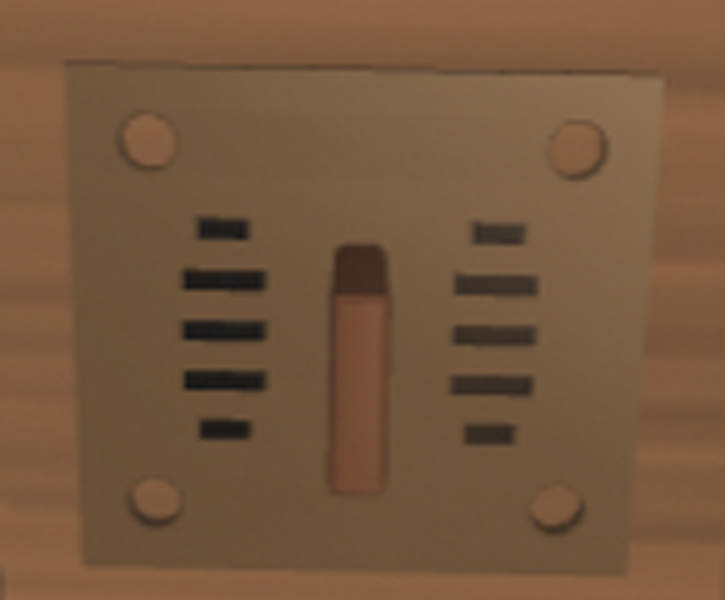

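Run:
```python
from holes import *
d=dict(np.load("plate.npz"))
c,y,r=pose(d,[(279.4,157.6),(365.2,159.2),(280.8,229.2),(360.8,230.4)],5);print(c,y,r)
a=np.pi/2+y
R=down(a)
robot.servo_line([c[0],c[1],11],feed=120,rotation=R)
robot.hold(0.15);o=robot.observe();print(o["tcp_pos"],o["contact_force"])
e=o["tcp_pos"]-[c[0],c[1],11]
robot.servo_line([c[0]-e[0],c[1]-e[1],11-e[2]],feed=50)
grip(0.0,20)
o=robot.observe();print(o["t"],o["tcp_pos"],o["grip_width"],o["contact_force"])
robot.servo_line([c[0],c[1],50],feed=100)
robot.hold(0.2)
i=viewer.camera_info("wrist");im=viewer.read_camera("wrist");o=robot.observe();print(o["t"],o["tcp_pos"],o["grip_width"],o["contact_force"])
np.savez("held.npz",**i,im=im,tcp=o["tcp_pos"],rot=o["tcp_rot"]);cv2.imwrite("pics/w3.png",im[:,:,::-1])
cv2.imwrite("pics/z3.png",cv2.resize(im[140:310,230:415],(740,680),interpolation=cv2.INTER_CUBIC)[:600,:,::-1])
```

```text
[ 607.14542604 -132.78798312] 0.002751705215241193 [[ 0.4   0.19]
 [ 0.38 -0.05]
 [-0.28  0.09]
 [-0.5  -0.23]]
[ 607.8581192  -132.91387116   11.97157326] [ 0.91266543 -0.86061664  0.09888518]
8.8 [ 606.43791269 -132.84521589   10.06006429] 0.10822192592551119 [-0.53919933 -0.85648175  0.18825784]
9.6 [ 606.65534318 -132.71883352   49.32272727] 0.10614853343906232 [-0.30249523  0.51047614 -2.46099341]
```

View pics/w3.png

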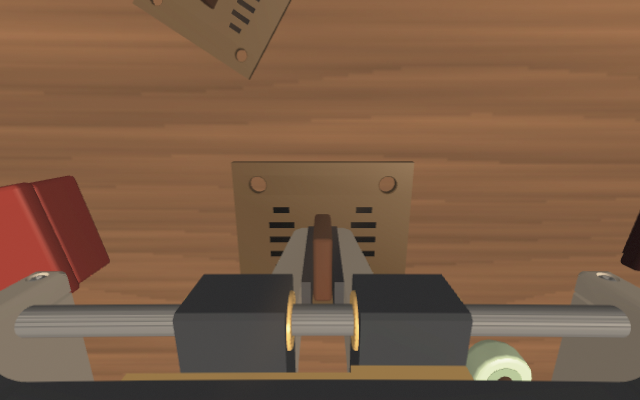

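View pics/z3.png

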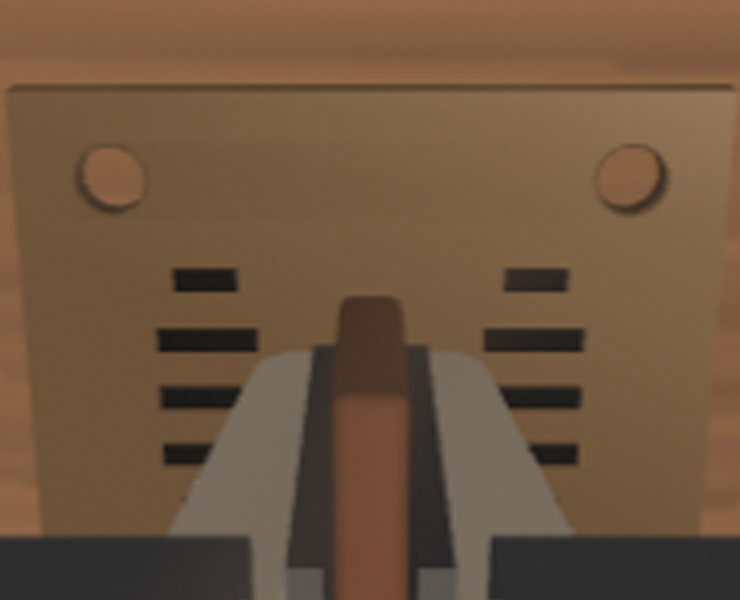

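The plate is held with fin and plate square to the fingers, and the rear holes are at (257.5,184) and (387.6,184). I'll compute the held-plate pose relative to the TCP and go above the stand.

Run:
```python
from h import *
d=dict(np.load("held.npz"))
W=unproj(d,[(257.5,184.1),(387.6,184.1)],44.26)[:,:2];v=W[1]-W[0];print(W,np.linalg.norm(v))
yaw=np.arctan2(-v[0],v[1]);ex=np.array([np.cos(yaw),np.sin(yaw)])
c=W.mean(0)+36*ex
Rt=Rot.from_rotvec(d["rot"]).as_matrix();ty=Rt[:2,1];a=np.arctan2(ty[1],ty[0])
dd=c-d["tcp"][:2];print("plate c",c,"yaw",yaw,"tool yaw",a-np.pi/2,"off",dd)
```

```text
[[ 571.89620904 -171.65560482]
 [ 571.57288067  -91.78138328]] 79.87487595592111
plate c [ 607.73424991 -131.57276836] yaw 0.004047946880177297 tool yaw 0.00268927492574611 off [1.07890673 1.14606516]
```

```bash
cat >> holes.py <<'E'
YAW=-0.1068
EX=np.array([np.cos(YAW),np.sin(YAW)]);EY=np.array([-EX[1],EX[0]])
def go(xy,z,feed=60,rot=None,settle=0.1,corr=True):
    p=np.array([xy[0],xy[1],z],float)
    robot.servo_line(p,feed=feed,rotation=rot);robot.hold(settle)
    o=robot.observe()
    if corr:
        e=o["tcp_pos"]-p
        robot.servo_line(p-e,feed=30);robot.hold(settle);o=robot.observe()
    return o
def snap(name,crop=None,f=4):
    i=viewer.camera_info("wrist");o=robot.observe();im=viewer.read_camera("wrist")
    np.savez(name+".npz",**i,im=im,tcp=o["tcp_pos"],rot=o["tcp_rot"])
    if crop: 
        y0,y1,x0,x1=crop;im=cv2.resize(im[y0:y1,x0:x1],None,fx=f,fy=f,interpolation=cv2.INTER_CUBIC)
    cv2.imwrite("pics/"+name+".png",im[:,:,::-1]);return i,o
E
python3 - <<'E'
from holes import *
R=down(np.pi/2+YAW-0.0013)
robot.servo_line([607,-133,120],feed=200)
p=np.array([580,190.3])+60*EX
robot.movep([p[0],p[1],120],R)
o=go(p,44,feed=120);print(o["t"],o["tcp_pos"],o["contact_force"])
i,o=snap("h1");print(o["tcp_pos"])
E
```

```text
12.5417 [638.84414871 183.86103693  43.11038966] [ 0.01259768  0.4052934  -2.54474857]
[638.84414871 183.86103693  43.11038966]
```

View pics/h1.png

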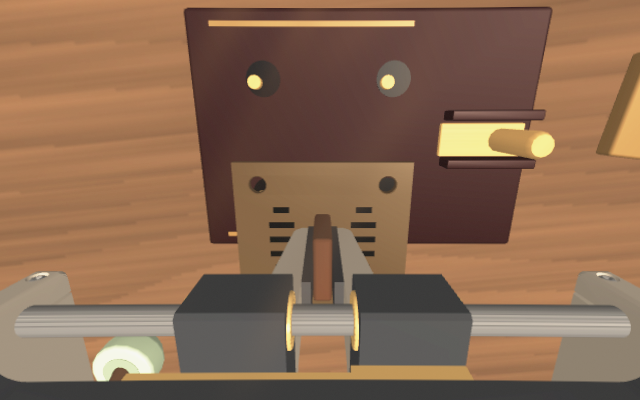

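The view shows the rear pins at about (254,82) and (388,82), and the plate's rear holes at (257,184) and (388,184). I'll refine these.

Run:
```python
from holes import *
d=dict(np.load("h1.npz"));im=d["im"]
g=im.astype(int);P=[]
for x,y in [(254,82),(388,82)]:
    p=g[y-12:y+13,x-12:x+13,0];w=np.clip(p-130,0,80);w[:,(np.arange(25)-12)>11]=0;ys,xs=np.mgrid[y-12:y+13,x-12:x+13]
    P.append(((w*xs).sum()/w.sum(),(w*ys).sum()/w.sum()));print(P[-1],(w>40).sum())
cv2.imwrite("pics/z4.png",cv2.resize(im[55:205,225:415],None,fx=4,fy=4,interpolation=cv2.INTER_CUBIC)[:,:,::-1])
W=unproj(d,P,26)[:,:2];H=unproj(d,[(257.5,184.1),(387.6,184.1)],38.05)[:,:2]
print(W,H,np.linalg.norm(W[1]-W[0]),np.linalg.norm(H[1]-H[0]))
for A in (W,H): v=A[1]-A[0];print(np.arctan2(-v[0],v[1]))
D=W.mean(0)-H.mean(0);print("D",D,"stand frame",D@EX,D@EY)
```

```text
(np.float64(253.9985240941628), np.float64(81.60268614862372)) 170
(np.float64(387.2377790748577), np.float64(81.5003648037356)) 167
[[540.33964086 154.41449086]
 [548.72978677 233.49394537]] [[600.01397756 149.01377149]
 [608.52363545 228.43213499]] 79.52329642200164 79.87296625083778
-0.10570223413265138
-0.10674248846271904
D [-59.73409269   5.23126487] stand frame -59.95138326413145 -1.1660214484886966
```

View pics/z4.png

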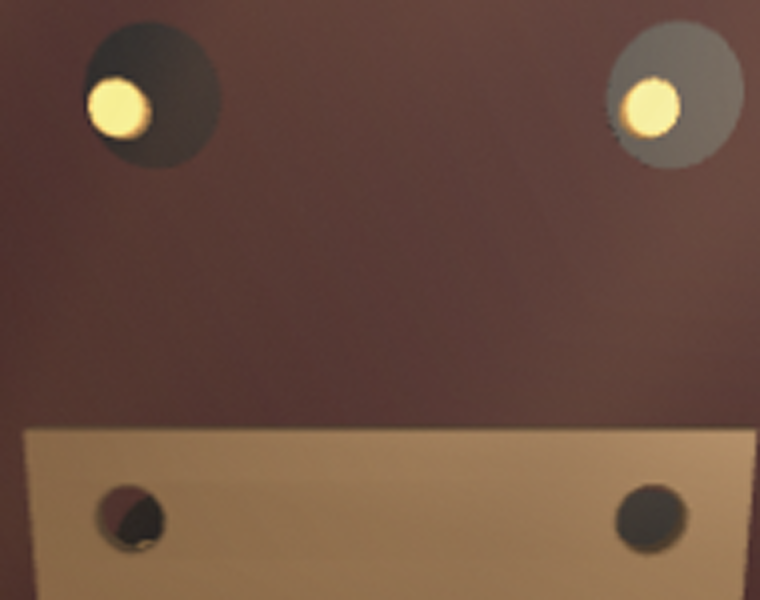

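Run:
```python
from holes import *
D=np.array([-59.73,5.23])+0.1*EY
t=np.array([638.844,183.861])+D;print(t)
o=go(t,43,feed=60);o=go(t,39,feed=30);f0=o["contact_force"];print(o["t"],o["tcp_pos"],f0)
i,o=snap("h2",(150,300,225,415))
z=38.
cmd=39+(39-o["tcp_pos"][2])
while True:
    p=robot.observe()["tcp_pos"]
    cmd-=0.5
    robot.servo_line([t[0],t[1],cmd],feed=15)
    robot.hold(0.03)
    o=robot.observe();f=o["contact_force"]-f0
    print(round(o["t"],2),round(cmd,2),o["tcp_pos"].round(2),f.round(1))
    if np.linalg.norm(f)>6 or o["tcp_pos"][2]<30.1: break
```

```text
[579.12465971 189.19043023]
14.925 [579.1609328  189.27892962  39.14111899] [ 0.6306031  -0.20053356 -2.42363461]
15.26 38.36 [579.09 189.18  38.3 ] [-0.9  0.1 -0.3]
15.54 37.86 [579.1  189.2   37.83] [-0.5 -0.1 -0.5]
15.82 37.36 [579.09 189.22  37.32] [-0.9  0.9 -0.6]
16.11 36.86 [579.1  189.17  36.83] [-1.2 -0.2 -0.3]
16.39 36.36 [579.11 189.22  36.35] [-1.   0.2  0. ]
16.68 35.86 [579.1  189.18  35.82] [-0.6  0.1 -0.2]
16.96 35.36 [579.11 189.18  35.33] [ 0.1 -0.6  0.1]
17.24 34.86 [579.08 189.17  34.81] [-1.2  0.5  0.3]
17.52 34.36 [579.12 189.18  34.34] [0.1 0.8 0.6]
17.81 33.86 [579.13 189.17  33.85] [-0.9 -0.2 -0.3]
18.09 33.36 [579.11 189.19  33.33] [-0.5 -0.2 -0.6]
18.38 32.86 [579.14 189.2   32.86] [0.5 0.6 0.1]
18.66 32.36 [579.08 189.2   32.31] [-1.  -0.6 -0.8]
18.94 31.86 [579.1  189.18  31.84] [-0.9  0.2  0.2]
19.23 31.36 [579.11 189.15  31.33] [ 0.   1.6 -0.2]
19.51 30.86 [579.09 189.16  30.81] [-0.5  0.3 -0.7]
19.79 30.36 [579.09 189.19  30.33] [0. 1. 0.]
20.07 29.86 [579.33 189.26  30.06] [-1.   0.1  0.9]
```

View pics/h2.png

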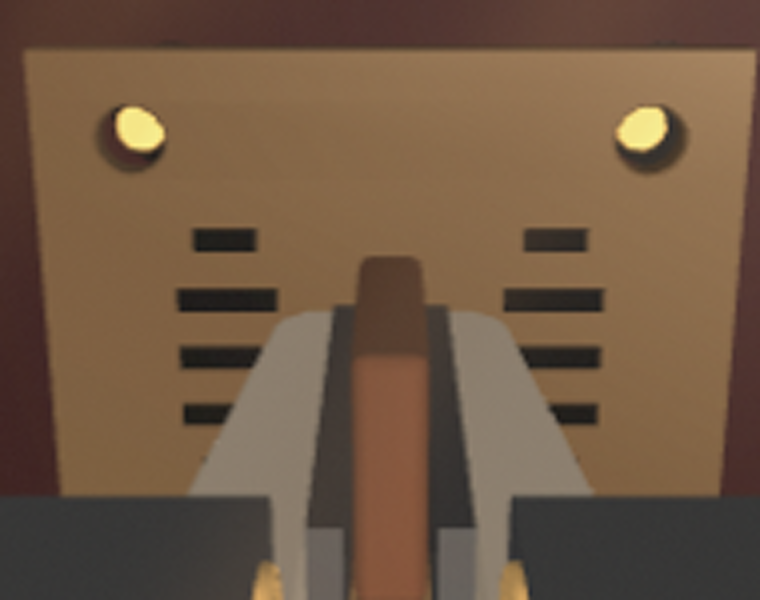

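The plate went down over the pins without contact and stopped at z=30.06, which is the predicted seated height. I'll press lightly, release, retreat and look.

Run:
```python
from holes import *
p=robot.observe()["tcp_pos"]
robot.servo_line([579.12,189.19,29.3],feed=10);robot.hold(0.1)
o=robot.observe();print(o["tcp_pos"],o["contact_force"])
grip(0.35);robot.hold(0.1)
o=robot.observe();print(o["tcp_pos"],o["contact_force"],o["grip_width"])
robot.servo_line([579.12,189.19,110],feed=120);robot.hold(0.15)
i,o=snap("s1",(100,280,215,485),3);print(o["t"],o["tcp_pos"],o["contact_force"])
```

```text
[579.329903   189.24355489  30.02012616] [-1.97892306 -0.54879287  6.57603761]
[579.12381398 189.18792887  29.2306782 ] [ 0.95559235 -0.24211462  0.00925357] 0.34811903021024954
22.0083 [578.47458898 188.95432655 108.97066837] [ 0.60807516 -0.01197687  0.43635301]
```

View pics/s1.png

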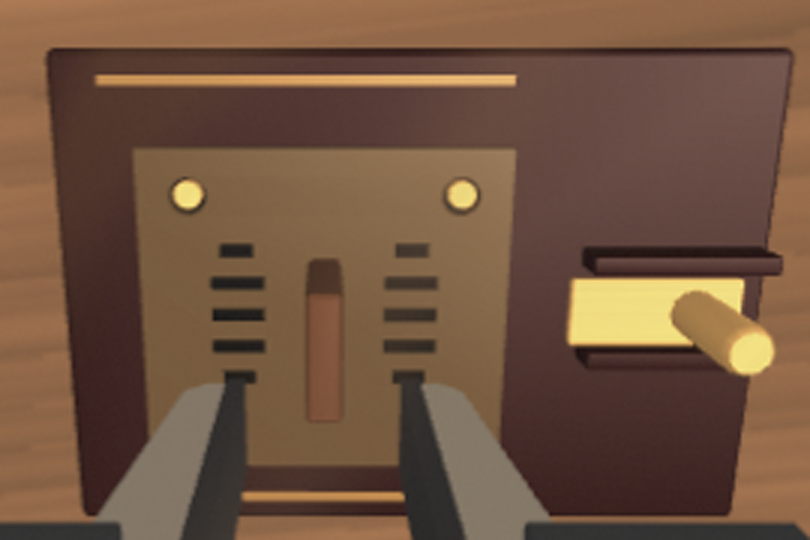

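The plate lies flat: the rear pins are centred in the holes at crop (188,195) and (462,195), and the plate is square on the stand. The bolt's knob top is at crop (752,352). Next is the bolt: jaws along stand y, closing around the knob.

Run:
```python
from holes import *
d=dict(np.load("s1.npz"))
k=unproj(d,[(752/3+215-.33,352/3+100-.33)],68)[0,:2]-1.08*EX-1.15*EY
seat=np.array([579.12,189.19])-np.array([1.5,-4.75])
print(k,"in stand",(k-seat)@EX,(k-seat)@EY)
```

```text
[588.06825361 297.3048809 ] in stand -0.6296723761817731 103.88969207912078
```

Run:
```python
from holes import *
k=np.array([588.07,297.3])
robot.servo_line([k[0],k[1],110],feed=200)
o=go(k,42,feed=100);print(o["t"],o["tcp_pos"],o["contact_force"])
grip(0.0,8);o=robot.observe();f0=o["contact_force"];print(o["grip_width"],o["tcp_pos"],f0)
s=0
while s<31:
    s+=20 if s==0 else 1 if s<24 else 0.5
    p=k-s*EY
    robot.servo_line([p[0],p[1],o["tcp_pos"][2]],feed=60 if s==20 else 20);robot.hold(0.04)
    q=robot.observe();f=q["contact_force"];print(s,((q["tcp_pos"][:2]-k)@EY).round(2),f.round(1))
    if np.linalg.norm(f)>12 and s>20: break
print(q["t"])
i,o=snap("b1");print(o["grip_width"])
```

```text
24.0333 [587.5054462  297.08883331  41.36357299] [ 0.96805087 -0.02379528  0.1533875 ]
0.1452804816176079 [587.4518435  297.08235481  41.11746121] [-0.48253561 -0.67333084  0.44443346]
20 -21.7 [-3.2 -2.2  2.5]
21 -21.31 [-4.1 -1.6  3.8]
22 -21.23 [-5.3  1.1  2.2]
23 -21.93 [-5.   1.4  2.3]
24 -22.87 [-4.9  1.2  2.9]
24.5 -23.21 [-4.1  1.5  2.7]
25.0 -23.74 [-4.2  1.4  2.6]
25.5 -24.21 [-4.3  1.7  2.9]
26.0 -24.71 [-4.9  2.3  2.2]
26.5 -25.23 [-4.6  2.9  2.7]
27.0 -25.73 [-4.7  2.4  2.4]
27.5 -25.75 [-5.1  2.7  2.4]
28.0 -25.73 [-4.5  4.   1.8]
28.5 -25.75 [-3.6  5.   1.7]
29.0 -25.8 [-3.3  6.2  0.1]
29.5 -25.82 [-3.4  7.4  1. ]
30.0 -25.78 [-3.3  6.6 -0.1]
30.5 -25.83 [-2.5  8.8 -0.5]
31.0 -25.84 [-2.5  9.2 -1.5]
30.2083
0.14909549545763498
```

View pics/b1.png

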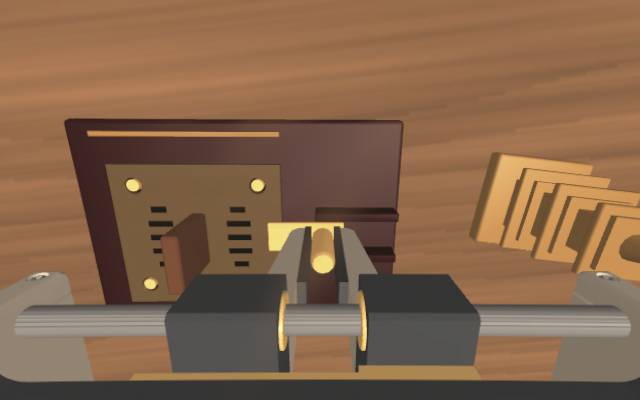

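The bolt came to a hard stop after 25.8 mm of travel. That puts the knob 78.1 mm from the seat, against 78 expected when home. I'll release, withdraw and check.

Run:
```python
from holes import *
k=np.array([588.07,297.3]);p=k-27.2*EY
z=robot.observe()["tcp_pos"][2]
robot.servo_line([p[0],p[1],z],feed=30)
grip(0.35);robot.hold(0.15)
o=robot.observe();print(o["tcp_pos"],o["contact_force"],o["grip_width"])
robot.servo_line([p[0],p[1],150],feed=120)
robot.movep([560,180,150],down(np.pi/2+YAW));robot.hold(.2)
i,o=snap("e1",(60,260,200,450),3);print(o["t"],o["contact_force"])
im=viewer.read_camera("scene");cv2.imwrite("pics/e2.png",im[:,:,::-1])
im=viewer.read_camera("top");cv2.imwrite("pics/e3.png",im[:,:,::-1])
```

```text
[585.33287338 270.11865795  41.18958012] [-0.25310566 -0.72424162 -0.25612016] 0.3501621668293832
32.8583 [-0.44969118  0.19915384 -0.75785395]
```

View pics/e1.png

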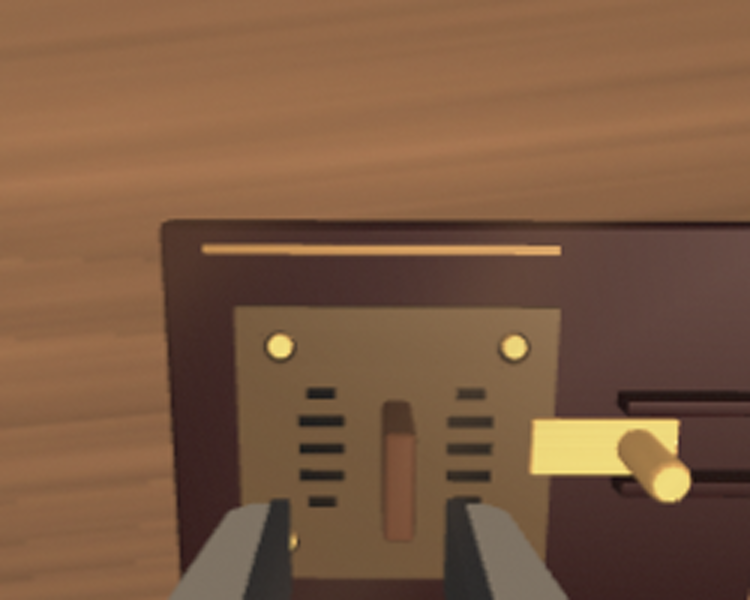

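View pics/e2.png

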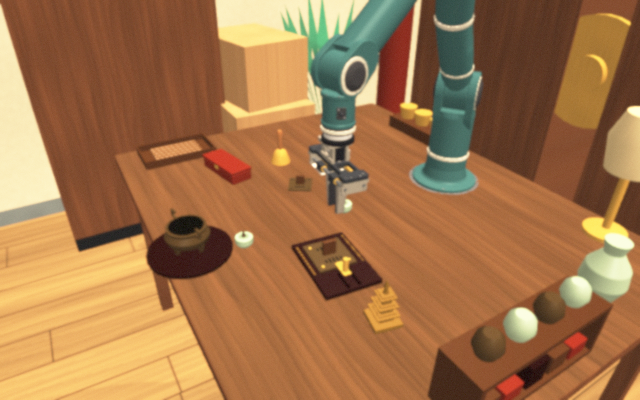

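The plate is flat, with pins showing in its holes at crop (280,346) and (513,347). The tongue overlaps the plate edge at crop (530-560,447), and the other things stand where they were. I'll do a last check of the knob position and hand in.

Run:
```python
from holes import *
d=dict(np.load("e1.npz"))
seat=np.array([577.62,193.94])
for uv,z in (((673,483),68),((531,447),32)):
    k=unproj(d,[(uv[0]/3+200-.33,uv[1]/3+60-.33)],z)[0,:2]-1.08*EX-1.15*EY
    print((k-seat)@EX,(k-seat)@EY)
robot.job_done()
print(robot.observe()["t"])
```

```text
-0.5505991462817574 78.5251752324366
-0.33447738210122946 41.857930701368105
the job is handed in; nothing more can be done
the job is handed in; nothing more can be done
```

The plate is seated on the stand with the bolt home over its edge, and the job was handed in at about 33 s. I gripped the larger bronze plate by its fin. The wrist camera showed the pins 5.0 mm off their wells, and I lowered the plate to match. It dropped over all four pins on the first try, so no sliding search was needed, and I then pushed the bolt to its stop.

**Plate:** it stopped at the predicted seated height. I pressed it down with about 9 N, the largest plate–stand load I saw. The rear pins stand centred in their holes; the fingers hid the front pins in the last view.

**Bolt:** it hit a hard stop. The final picture puts the knob at y +78.5 mm (78 expected when home) and the tongue end at +41.9 mm (42 expected).

**Others:** in the last scene picture, judged by eye only, the other things look to be where they were.

**Disagreement:** the wrist camera read about 1.1 mm off from the arm's own position. I cancelled this by measuring holes and pins in the same picture.

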